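Make up the lock-change kit and the re-pinning kit

TASK

Make up the two locksmith's kits in their foam trays. Blue tray, for changing a lock: the silver nickel lock cylinder, the yellow-handled screwdriver and the yellow tape measure; red tray, for re-pinning: the brass lock cylinder and the tin of pins, kept level all the way so that the sorted pins stay in order. Seat each thing fully down in the cut-out made for it, upright as it stood or lay, let go of everything, and leave the padlock where it is.

Things in the scene. Friction and masses are not known exactly. Their poses are not given: they have to be found in the camera images.
- blue_tray: Blue kit tray (fixed), 238 x 145 x 17 mm; dark foam (top 16 mm up) with cut-outs 10 mm deep that show a blue floor, 6 mm up. Origin: centre of underside; x along it to the end with the lifting lip, y across, z up. Cut-outs, long side along x, centre (x, y), size in mm: screwdriver (0, -37), 214 x 44; lock cylinder (-63, 37), 78 x 31; tape measure (55.5, 35), 87 x 49.
- red_tray: Red kit tray (fixed), 213 x 98 x 17 mm; dark foam (top 16 mm up) with cut-outs 10 mm deep that show a red floor, 6 mm up. Origin: centre of underside; x along it to the end with the lifting lip, y across, z up. Cut-outs, long side along x, centre (x, y), size in mm: lock cylinder (-51.5, 0), 86 x 31; pin tin (48, 0), 91 x 71.
- nickel_cylinder: Silver nickel lock cylinder, lying, 17 x 64 x 29 mm (x, y, z; the body 16 mm wide and 25 mm high), 0.2 kg. Origin: centre of its underside; y along its length. At its middle, |y| under 6 mm, the body has a gap for the cam: grasp one half across x, at about y = 14 mm.
- brass_cylinder: Yellow brass lock cylinder, lying, 17 x 72 x 29 mm (x, y, z; the body 16 mm wide and 25 mm high), 0.2 kg. Origin: centre of its underside; y along its length. Gap with cam in the middle as on the nickel one.
- tape_measure: Yellow pocket tape measure with a black ring on its sides, standing on its edge, 35 x 73 x 58 mm (x, y, z), 0.2 kg; its case reaches from 24 mm on the -y side to 36 mm on the +y side, the rest at -y is the flat end hook. Origin: centre of its underside; grasp across x.
- pin_tin: Flat grey metal tin of lock pins with a pale label, lid up, 57 x 77 x 20 mm (x, y, z), 0.1 kg. Origin: centre of its underside; grasp across x.
- yellow_driver: Screwdriver with a yellow handle, lying, 30 x 200 x 28 mm (x, y, z), 0.07 kg. Origin: below the middle of its length, level with the handle's underside; y along it: handle (29 mm wide, 28 mm high) from 0 to +100 mm, thin steel shaft (6 mm thick, its centre 14 mm up) from 0 to -90 mm. It balances in the handle: grasp that across x at about y = +35 mm.
- padlock: Brass padlock lying flat, 73 x 44 x 16 mm (x, y, z), not part of either kit. Origin: below its centre; its shackle points along +x.
Things that resemble listed ones, but are neither listed nor needed, are in the scene too. There is more than one size of the tape_measure; the job needs the larger.

How it is judged:
By the outcome, as a careful person would: the job done as asked, in the order asked, and still so for the second after the job is handed in, with the robot touching nothing.
It also fails if it takes over 115 s, if anything falls off the work surface, if the arm or the gripper's body presses on something with over 40 N, if the wrist force passes 120 N, or if a joint passes its speed limit or range.

ROBOT

A 6-joint arm with a two-finger parallel gripper is mounted at the origin on a cart in front of the work surface, level with it; the furniture and walls round the work are solid. World frame = base frame: x ahead of the robot, y to its left, z up, the work surface at z = 0. Lengths are in m, angles in rad, forces in N, time in s.
With the tool pointing down it reaches from about 0.3 to 0.825 m from the base axis. Payload 5.4 kg.
Tool frame: the origin (TCP) lies at the very end of the fingers, on their centre line; the grasp point (between the pads) lies 19 mm behind it; z points along the fingers, y is the line along which they close (so a half turn about z gives the same grasp; the last joint's range is limited). The gripper opens to 92 mm and grips with 3 to 60 N. Pads are 20 mm wide; open, the fingers measure 128 mm over their backs; the gripper's body (75 mm by 189 mm) begins 69 mm behind the grasp point.
Start: joints at [-1.538, 0.158, 1.597, -0, 1.386, -0.21], TCP at [0.138, -0.558, 0.215] pointing down, gripper open.
Joint ranges: [-2.91, 2.91], [-0.94, 2.29], [0.18, 2.7], [-1.29, 4.43], [0.17, 2.64], [-3, 3]. Speed limits (rad/s): [2.57, 2.57, 3.14, 3.14, 3.14, 3.14].

INTERFACE

Orientations are given as a rotation vector (axis times angle).
In Python, from workcell import bot gives the robot as it stands. Calls block until the motion is done:
- bot.goto(position, orientation): joint-space move of the TCP to a pose.
- bot.line_to(position, rot=None, max_speed=0.15): straight line of the TCP; rot=None keeps the orientation; max_speed is the mean speed in m/s.
- bot.set_joints(angles): joint-space move.
- bot.set_gripper(opening, newtons=None): opening from 0.0 (shut) to 1.0 (fully open); newtons is the grip in N (None keeps the last); returns when the fingers have stopped.
- bot.hold(seconds).
- bot.inverse_kinematics(position, orientation): joint angles nearest the present ones, or None.
- bot.read_camera(name): name is "scene" or "side" or "wrist"; returns a dict with "pixels" (420x560x3 uint8, blue, green, red), "fx", "fy", "cx", "cy" (pixels), "R" (3x3) and "t" (3): a world point X has camera coordinates R X + t. Camera axes: x right, y down, z forward; pixel columns grow to the right and rows downward; lengths in m; the calibration is good to about 2 mm. A picture is of the moment at which its call begins. There is no depth.
A pose or a line that the arm cannot do raises bot.MotionError and nothing moves.
- bot.job_done(): hands the job in; it is judged then, once.
Readings, each from a call of its own:
- bot.current_clock(): time.
- bot.current_joints(): joint angles.
- bot.current_joint_vel(): joint speeds.
- bot.current_effort(): joint torques, N m.
- bot.current_ee_pos(): TCP position.
- bot.current_tool_rot(): TCP orientation.
- bot.current_contact_force(): force on the tool from outside, world axes, zero at the start.
- bot.current_ft_torque(): the same for the moment, N m.
- bot.current_opening(): opening from 0.0 (shut) to 1.0 (fully open).
- bot.current_grip_force(): force on a finger pad.
Only numpy, scipy, OpenCV 4.12 (cv2) and the standard library are available. Lean on these libraries where they do the work, as an engineer would, in place of code of your own. Each camera call takes 0.05 s, during which the arm holds its last target. There are 200 camera calls.

## Working session

There is one attempt and no reset: what is moved stays moved. The work goes in short steps, each a Python script; the robot and the scene stay as the last script left them, time stands still between calls to the robot, and variables do not carry over. Pictures are saved under pics/ and viewed, at most 14 in all, crops included, and the job is handed in when it is done.

```bash
ls; mkdir -p pics
python3 - <<'E'
from workcell import bot
import cv2, numpy as np
for n in ("scene","side","wrist"):
    c=bot.read_camera(n); cv2.imwrite(f"pics/{n}0.png",c["pixels"])
    R=c["R"];print(n,c["fx"],c["cx"],c["cy"],"pos",np.round(-np.array(R).T@c["t"],3),"fwd",np.round(np.array(R)[2],2))
print(bot.current_clock(),bot.current_tool_rot())
E
```

```text
pics
scene 501.6665839925163 278.8600495564667 208.2141041296018 pos [0.078 0.857 0.902] fwd [ 0.33 -0.66 -0.67]
side 505.4582935437454 281.7623046360742 209.10016100952063 pos [0.491 0.931 0.634] fwd [-0.   -0.84 -0.55]
wrist 294.4858996320009 280.9631545095393 211.00275320942137 pos [ 0.212 -0.539  0.384] fwd [-0.26 -0.06 -0.96]
0.15 [-3.11709595e+00 -3.80262571e-01 -2.00087668e-04]
```

View pics/scene0.png

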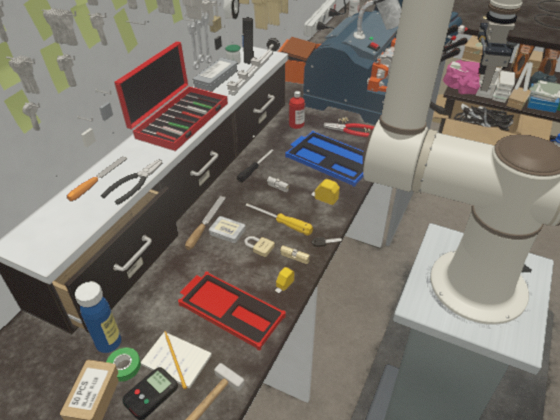

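View pics/side0.png

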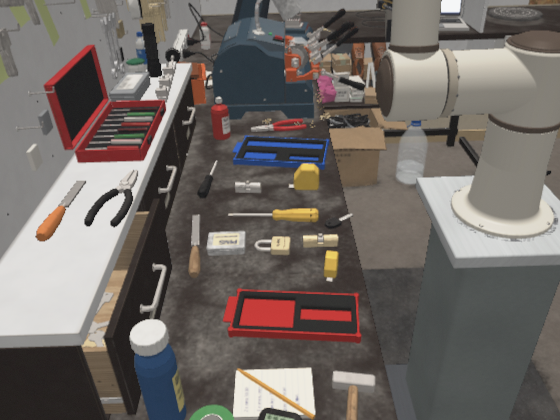

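Scene and side pictures show, as scene px / side px: blue tray (330,157)/(282,151), nickel cylinder (278,184)/(248,187), large tape (327,190)/(306,178), driver (280,218)/(275,215), PINS tin (228,228)/(227,243), padlock (260,246)/(275,245), brass cylinder (295,254)/(320,240), small tape (285,279)/(331,264), red tray (232,308)/(295,314).

```bash
cat > h.py <<'E'
from workcell import bot
import cv2, numpy as np, pickle
from scipy.spatial.transform import Rotation as Ro
def snap(name,key,save=True):
    c=bot.read_camera(name); c={k:(np.array(v) if k in("pixels","R","t") else v) for k,v in c.items()}
    pickle.dump(c,open(f"pics/{key}.pkl","wb")); cv2.imwrite(f"pics/{key}.png",c["pixels"]); return c
def load(key): return pickle.load(open(f"pics/{key}.pkl","rb"))
def ray(c,p):
    d=c["R"].T@np.array([(p[0]-c["cx"])/c["fx"],(p[1]-c["cy"])/c["fy"],1.]); return -c["R"].T@c["t"],d/np.linalg.norm(d)
def onz(c,p,z):
    o,d=ray(c,p); return o+d*(z-o[2])/d[2]
def tri(obs):
    A=np.zeros((3,3));b=np.zeros(3);rs=[ray(c,p) for c,p in obs]
    for o,d in rs: M=np.eye(3)-np.outer(d,d);A+=M;b+=M@o
    X=np.linalg.solve(A,b); return X,max(np.linalg.norm((np.eye(3)-np.outer(d,d))@(X-o)) for o,d in rs)
def down(yaw): # tool pointing down; tool y axis (closing line) at world angle yaw
    y=np.array([np.cos(yaw),np.sin(yaw),0]);z=np.array([0,0,-1.]);x=np.cross(y,z)
    return Ro.from_matrix(np.c_[x,y,z]).as_rotvec()
E
python3 - <<'E'
from h import *
s=snap("scene","s0");d=snap("side","d0")
for n,a,b in [("blue",(330,157),(282,151)),("nickel",(278,184),(248,187)),("tape",(327,190),(306,178)),("drv",(280,218),(275,215)),("tin",(228,228),(227,243)),("padl",(260,246),(275,245)),("brass",(295,254),(320,240)),("small",(285,279),(331,264)),("red",(232,308),(295,314))]:
    X,e=tri([(s,a),(d,b)]);print(n,X.round(3),round(e,4))
y=Ro.from_rotvec(bot.current_tool_rot()).as_matrix();print(y.round(2))
w=bot.read_camera("wrist");print((y.T@(-np.array(w["R"]).T@w["t"]-bot.current_ee_pos())).round(3),(y.T@np.array(w["R"]).T).round(2))
for x,yy in [(.5,-.25),(.5,0.05),(.5,.25),(.5,-.1)]:
  for yaw in (0,np.pi/2,np.pi,-np.pi/2): print(x,yy,round(yaw,2),bot.inverse_kinematics([x,yy,.3],down(yaw)))
E
```

```text
blue [ 0.479 -0.293  0.015] 0.0002
nickel [ 0.565 -0.117  0.01 ] 0.0001
tape [ 0.426 -0.137  0.021] 0.0024
drv [0.501 0.001 0.006] 0.0003
tin [0.603 0.094 0.006] 0.002
padl [0.502 0.112 0.007] 0.0013
brass [0.411 0.104 0.011] 0.0001
small [0.397 0.189 0.017] 0.0001
red [0.47  0.304 0.004] 0.0
[[ 0.97  0.24 -0.  ]
 [ 0.24 -0.97  0.  ]
 [ 0.   -0.   -1.  ]]
[ 0.076 -0.001 -0.17 ] [[-0.   -0.96 -0.27]
 [ 1.   -0.    0.  ]
 [-0.   -0.27  0.96]]
0.5 -0.25 0 [-6.79810745e-01  7.33174578e-02  1.52229460e+00 -4.44089210e-16
  1.54598059e+00 -6.79810745e-01]
0.5 -0.25 1.57 [-0.67981075  0.07331746  1.5222946   0.          1.54598059 -2.25060707]
0.5 -0.25 3.14 [-0.67981075  0.07331746  1.5222946   0.          1.54598059  2.46178191]
0.5 -0.25 -1.57 [-6.79810745e-01  7.33174578e-02  1.52229460e+00 -4.44089210e-16
  1.54598059e+00  8.90985582e-01]
0.5 0.05 0 [-1.41265518e-01 -7.73084115e-02  1.67269678e+00 -4.44089210e-16
  1.54620429e+00 -1.41265518e-01]
0.5 0.05 1.57 [-0.14126552 -0.07730841  1.67269678  0.          1.54620429 -1.71206185]
0.5 0.05 3.14 None
0.5 0.05 -1.57 [-1.41265518e-01 -7
[... 204 characters left out ...]
[ 2.47484473e-01  7.33174578e-02  1.52229460e+00 -4.44089210e-16
  1.54598059e+00 -1.32331185e+00]
0.5 0.25 3.14 [ 0.24748447  0.07331746  1.5222946   0.          1.54598059 -2.89410818]
0.5 0.25 -1.57 [ 2.47484473e-01  7.33174578e-02  1.52229460e+00 -4.44089210e-16
  1.54598059e+00  1.81828080e+00]
0.5 -0.1 0 [-4.34761504e-01 -5.73353287e-02  1.65372463e+00 -4.44089210e-16
  1.54520335e+00 -4.34761504e-01]
0.5 -0.1 1.57 [-0.4347615  -0.05733533  1.65372463  0.          1.54520335 -2.00555783]
0.5 -0.1 3.14 [-0.4347615  -0.05733533  1.65372463  0.          1.54520335  2.70683115]
0.5 -0.1 -1.57 [-4.34761504e-01 -5.73353287e-02  1.65372463e+00 -4.44089210e-16
  1.54520335e+00  1.13603482e+00]
```

Run:
```python
from h import *
for k,y in (("w1",-.2),("w2",.02),("w3",.22)):
    bot.goto([.53,y,.27],down(-np.pi/2)); snap("wrist",k)
print(bot.current_clock())
a=[load(k)["pixels"] for k in("w1","w2","w3")]
```

```text
4.075
```

View pics/w1.png

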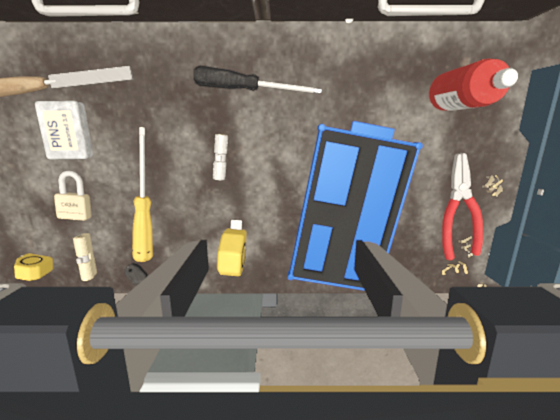

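View pics/w2.png

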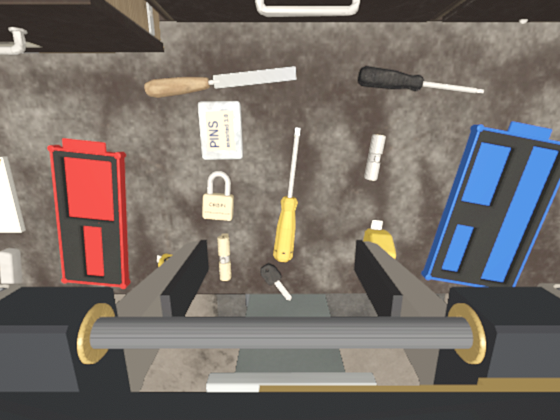

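View pics/w3.png

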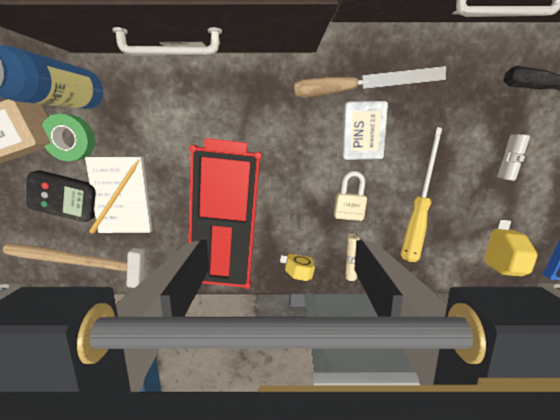

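The wrist views (up = +x, right = −y) show all targets clearly: w1 blue tray corners near (322,127),(419,145),(292,277), nickel (220,157), large tape (232,250), w2 tin (220,130), padlock (217,205), brass (224,257), driver (287,215), and w3 red tray (225,215). I'll enlarge these for corner picking.

Run:
```python
from h import *
def crop(k,x0,x1,y0,y1,s,out):
    p=load(k)["pixels"][y0:y1,x0:x1]; p=cv2.resize(p,None,fx=s,fy=s,interpolation=cv2.INTER_CUBIC)
    for x in range((x0//20+1)*20,x1,20): cv2.putText(p,str(x),((x-x0)*s,8),0,.3,(0,255,255));cv2.line(p,((x-x0)*s,10),((x-x0)*s,p.shape[0]),(0,255,255) if x%100==0 else (110,110,110),1)
    for y in range((y0//20+1)*20,y1,20): cv2.putText(p,str(y),(0,(y-y0)*s),0,.3,(0,255,255));cv2.line(p,(20,(y-y0)*s),(p.shape[1],(y-y0)*s),(110,110,110),1)
    cv2.imwrite(f"pics/{out}.png",p)
crop("w1",200,430,115,295,3,"c1")
crop("w2",190,400,95,290,3,"c2")
crop("w3",180,440,95,295,3,"c3")
```

```text
(no output)
```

View pics/c1.png

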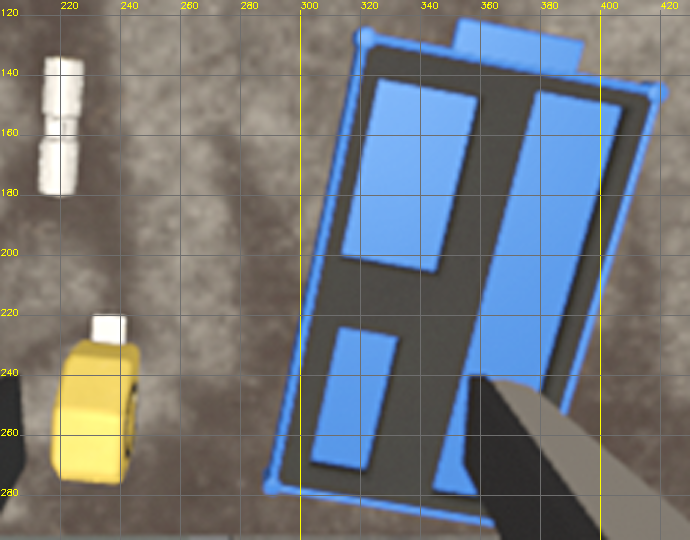

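View pics/c2.png

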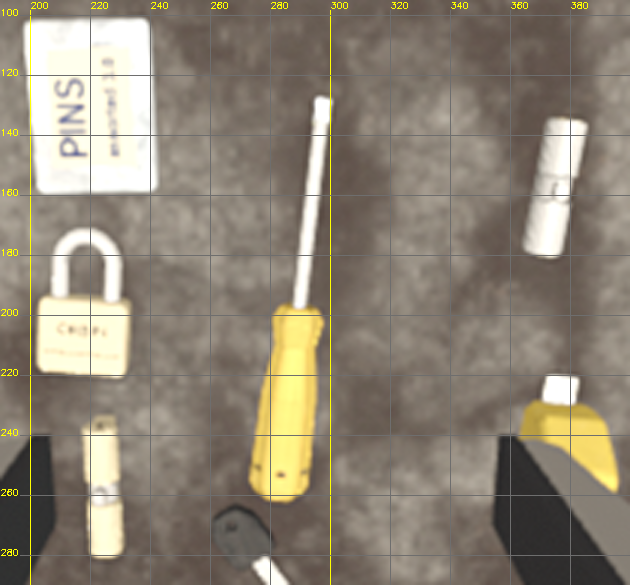

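View pics/c3.png

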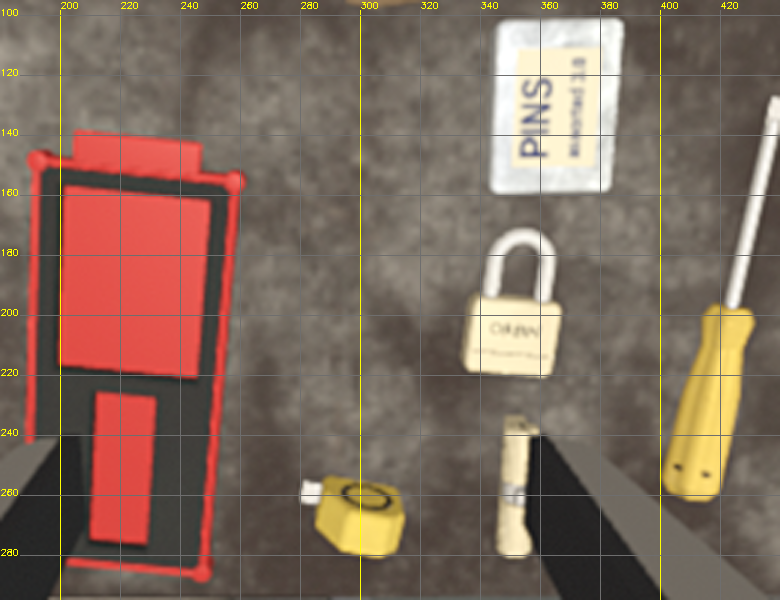

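Crops show: blue tray corners w1 (321.7,127.7),(418.7,145.7),(290.3,277.3); red tray w3 (192.7,148.3),(258.7,155.7),(247.7,286.3); nickel ends w1 (221.8,134.7)/(219.2,179.7); brass ends w2 (222.7,234.3)/(225.3,280.3); tin corners w2 (198,102)…(243,158); driver tip w2 (297.3,127.7), butt (282.7,261.7); tape hook w1 (236,224.7).

Run:
```python
from h import *
c={k:load(k) for k in("w1","w2","w3")}
P={ "bl_TL":dict(w1=(321.7,127.7),w2=(477,128)),"bl_BL":dict(w1=(290.3,277.3),w2=(428,277)),"bl_TR":dict(w1=(418.7,145.7)),
"rd_TL":dict(w3=(192.7,148.3),w2=(54,148)),"rd_TR":dict(w3=(258.7,155.7),w2=(124,152)),"rd_BR":dict(w3=(247.7,286.3),w2=(126,287)),
"ni_f":dict(w1=(221.8,134.7),w2=(379.3,135)),"ni_n":dict(w1=(219.2,179.7),w2=(371.3,180.3)),
"br_f":dict(w2=(222.7,234.3),w3=(351.7,235)),"br_n":dict(w2=(225.3,280.3),w3=(351,279.3)),
"tin_TL":dict(w2=(198,102.3),w3=(346,101.7)),"tin_TR":dict(w2=(240,101),w3=(387.7,101)),"tin_BR":dict(w2=(242.7,157.7),w3=(383.3,158.3)),"tin_BL":dict(w2=(202.3,159.3),w3=(344,159.3)),
"dr_tip":dict(w2=(297.3,127.7),w3=(438.7,128.3)),"dr_mid":dict(w2=(290,196.7),w3=(424.3,196.7)),"dr_butt":dict(w2=(282.7,261.7),w3=(410,261)),
"handle":dict(w2=(18,35),w3=(215,35)),"counteredge":dict(w1=(136,10),w2=(358,12))}
for n,o in P.items():
    s=[(c[k],p) for k,p in o.items()]
    z=.017 if n[:2] in("bl","rd") else .02 if n[:3]=="tin" else .014
    print(n, *(tri(s) if len(s)>1 else ()), "fixed", [onz(a,b,z)[:2].round(4) for a,b in s])
bot.goto([.36,-.09,.25],down(-np.pi/2)); snap("wrist","t1")
bot.goto([.36,-.19,.25],down(-np.pi/2)); snap("wrist","t2")
a=np.hstack([cv2.resize(load("t1")["pixels"],None,fx=.5,fy=.5)]*1)
r=[]
for k,y in(("t1",-.137),("t2",-.137)):
    w=load(k);p=w["R"]@np.array([.43,y,.03])+w["t"];u=int(w["fx"]*p[0]/p[2]+w["cx"]);v=int(w["fy"]*p[1]/p[2]+w["cy"]);print(k,u,v)
    q=w["pixels"][max(v-60,0):v+60,u-50:u+50];print("origin",u-50,max(v-60,0))
    r.append(cv2.resize(q,(400,4*q.shape[0]),interpolation=cv2.INTER_CUBIC))
cv2.imwrite("pics/t12.png",np.hstack(r));print(bot.current_clock())
```

```text
bl_TL [ 0.60708745 -0.25814448  0.0086179 ] 8.105756480096281e-06 fixed [array([ 0.6071, -0.257 ]), array([ 0.6071, -0.2528])]
bl_BL [ 0.37832511 -0.21522124  0.01720736] 0.00030070766712770355 fixed [array([ 0.3779, -0.2152]), array([ 0.3786, -0.2153])]
bl_TR fixed [array([ 0.5825, -0.3943])]
rd_TL [0.57992596 0.34556913 0.00713855] 0.00019504394989475557 fixed [array([0.5803, 0.3427]), array([0.5807, 0.3381])]
rd_TR [ 0.57083681  0.25141852 -0.00343781] 0.002700357416771245 fixed [array([0.5699, 0.25  ]), array([0.5751, 0.2405])]
rd_BR [0.35702014 0.27342844 0.00775079] 0.0005072766261022382 fixed [array([0.3629, 0.2722]), array([0.3618, 0.2681])]
ni_f [ 0.59786149 -0.11829798  0.01661052] 1.0444673667724134e-05 fixed [array([ 0.5978, -0.1178]), array([ 0.5978, -0.1191])]
ni_n [ 0.53483789 -0.11153379  0.01909217] 0.0002781782382961736 fixed [array([ 0.5343, -0.1105]), array([ 0.5337, -0.1131])]
br_f [0.44864997 0.10915656 0.01124071] 0.0006032296301578001 fixed [array([0.4503, 0.1085]), array([0.449 , 0.1098])]
br_n [0.37542048 0.10746568 0.01923402] 0.0006926655009039469 fixed [a
[... 515 characters left out ...]
[0.5649, 0.1294])]
dr_tip [ 0.60735709 -0.00423027  0.00896872] 0.00045336591664854484 fixed [array([ 0.6078, -0.004 ]), array([ 0.6069, -0.0016])]
dr_mid [0.50910065 0.00550105 0.01333043] 6.993274682861743e-05 fixed [array([0.5093, 0.0055]), array([0.5092, 0.0058])]
dr_butt [0.40614359 0.0163384  0.0170669 ] 0.0004477843754963247 fixed [array([0.4042, 0.0163]), array([0.4052, 0.015 ])]
handle [0.69824962 0.28527687 0.10462552] 3.8967925366648076e-05 fixed [array([0.723, 0.357]), array([0.723 , 0.3031])]
counteredge [ 0.71837748 -0.05758505  0.10630159] 0.0005710373742653894 fixed [array([ 0.7502, -0.0181]), array([ 0.7486, -0.0788])]
t1 317 134
origin 267 74
t2 239 133
origin 189 73
5.9917
```

View pics/t12.png

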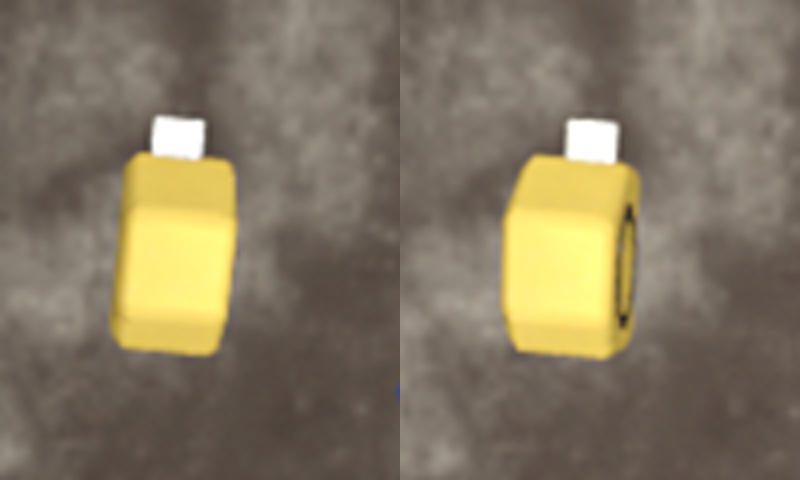

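Tape crops: bright top face and hook; hook tip t1 (311.6,103.2)/t2 (237.4,102.8), top-face edges t1 (313.3,126.5),(310.3,154)/t2 (229.8,126.2),(229,154.5). The tray sizes, tin 57x76, driver 203 and nickel 63 check out. Next I triangulate the tape and move the nickel cylinder.

```bash
cat >> h.py <<'E'
TR={"blue":(np.array([.4802,-.3048]),np.radians(-10.2)),"red":(np.array([.4716,.3075]),np.radians(-6.2))}
ZT=.17
def rot(a): return np.array([[np.cos(a),-np.sin(a)],[np.sin(a),np.cos(a)]])
def pick(c,ang,off,h,width,force,flip=1):
    """c: item centre, ang: world angle of its length (toward +x), off: grasp offset along that direction"""
    p=np.array(c)+rot(ang)@[off,0]; r=down(ang+flip*np.pi/2)
    bot.set_gripper(min(1,(width+.022)/.092),force)
    bot.goto([*p,ZT],r); bot.line_to([*p,h],max_speed=.12)
    bot.set_gripper(0,force); print("grip",bot.current_opening()*.092,bot.current_grip_force())
    bot.line_to([*p,ZT],max_speed=.12); print("lifted",bot.current_opening()*.092,bot.current_grip_force(),bot.current_clock())
def place(tray,cut,off,h,width,flip=1,dx=0,straight=False):
    o,a=TR[tray]; p=o+rot(a)@[cut[0]+off+dx,cut[1]]; r=down(a+flip*np.pi/2)
    (bot.line_to([*p,ZT],r,max_speed=.2) if straight else bot.goto([*p,ZT],r))
    bot.line_to([*p,.05],max_speed=.12); bot.line_to([*p,h],max_speed=.04)
    print("force",np.round(bot.current_contact_force(),1),np.round(bot.current_ee_pos(),4))
    bot.set_gripper((width+.012)/.092); bot.line_to([*p,ZT],max_speed=.12); print("placed",bot.current_clock())
E
python3 - <<'E'
from h import *
a,b=load("t1"),load("t2")
for n,p,q in [("hook",(311.6,103.2),(237.4,102.8)),("topf",(313.25,126.5),(229.75,126.2)),("topn",(310.25,154),(229,154.5)),("rear",(308.25,162.5),(228.5,162.3))]:
    print(n,tri([(a,p),(b,q)]),onz(a,p,.058),onz(b,q,.058))
pick((.5662,-.1149),np.radians(-6.1),.014,.012,.017,35)
place("blue",(-.063,.037),.014,.019,.017)
o=[.40,-.22,.27]; bot.goto(o,down(-np.pi/2)); snap("wrist","b1"); print(bot.current_clock())
E
```

```text
hook (array([ 4.69960981e-01, -1.31034967e-01, -3.55859950e-04]), np.float64(1.6042274228854875e-05)) [ 0.4653116  -0.12525266  0.058     ] [ 0.46533439 -0.13916909  0.058     ]
topf (array([ 0.43934109, -0.12837211,  0.05384743]), np.float64(8.417780803314519e-06)) [ 0.43931735 -0.12793002  0.058     ] [ 0.43930078 -0.12906678  0.058     ]
topn (array([ 0.40638397, -0.12572675,  0.05306041]), np.float64(0.00045518822737075697)) [ 0.40723912 -0.12522955  0.058     ] [ 0.40633883 -0.12658486  0.058     ]
rear (array([ 0.39598374, -0.12390495,  0.0488749 ]), np.float64(2.4016669426398075e-05)) [ 0.39700159 -0.12305578  0.058     ] [ 0.39695634 -0.12552034  0.058     ]
grip 0.016676762285406058 34.987192153930664
lifted 0.01658066713405262 34.98452603816986 12.5333
force [ 0.4  0.7 -1.8] [ 0.4387 -0.2599  0.0191]
placed 17.225
19.7833
```

View b1.

View pics/b1.png

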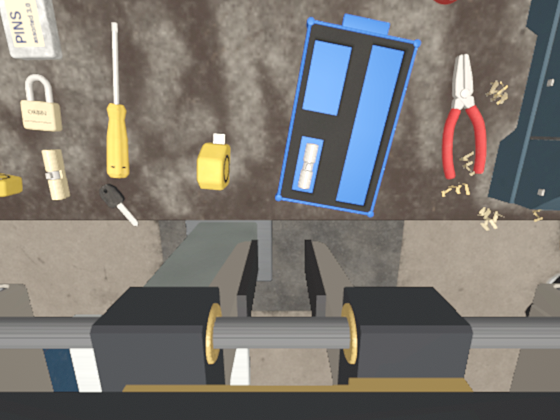

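The nickel cylinder sits inside its cut-out at (309,165). All four blue tray corners are visible now ((311,21),(415,44),(372,213),(279,198)), so I use them as a check and go on with the driver and tape.

Run:
```python
from h import *
b=load("b1"); C=np.array([onz(b,p,.017)[:2] for p in [(311,21),(415,44),(372,213),(279,198)]])
print(C.mean(0),[np.degrees(np.arctan2(*(C[i]-C[j])[::-1])) for i,j in((0,3),(1,2))])
pick((.5062,.0064),np.radians(-5.3),-.035,.009,.029,30)
place("blue",(0,-.037),-.035,.019,.029)
pick((.433,-.1275),np.radians(-5.2),-.005,.012,.035,30)
place("blue",(.0555,.035),-.005,.019,.035)
bot.goto([.40,-.22,.27],down(-np.pi/2)); snap("wrist","b2")
```

```text
[ 0.48025646 -0.30569111] [np.float64(-10.098825588622722), np.float64(-9.170355722733074)]
grip 0.025535151009541658 29.959698024904355
lifted 0.025876282032716715 29.963655362371355 25.9333
force [ 0.   0.5 -0.8] [ 0.4393 -0.3352  0.0192]
placed 31.1417
grip 0.03394969819167731 29.993222951889038
lifted 0.033939091657373396 29.99205708503723 35.8167
force [ 0.1  0.2 -1.4] [ 0.5363 -0.2794  0.0192]
placed 40.4667
```

View pics/b2.png

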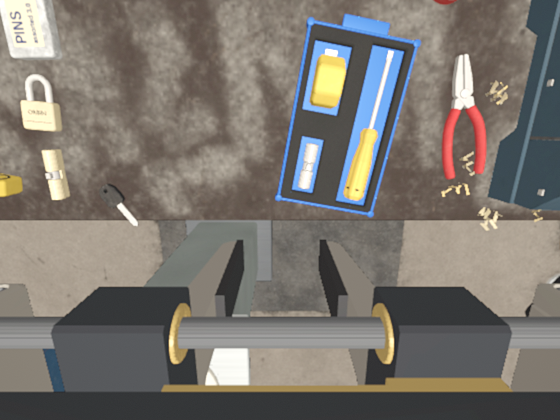

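Driver (370,130), tape (328,80) and nickel (309,165) all lie inside their blue cut-outs. Next are the brass cylinder and the tin.

Run:
```python
from h import *
pick((.412,.1083),np.radians(1.3),.014,.012,.017,35)
place("red",(-.0515,0),.014,.019,.017)
pick((.6038,.1019),np.radians(.75),0,.0115,.057,25)
```

```text
grip 0.016590423777395443 34.998754262924194
lifted 0.016444470383941433 34.9975311756134 48.75
force [-0.9  0.3 -2.2] [0.4345 0.3116 0.0192]
placed 53.4417
grip 0.05651344208483509 25.00040888786316
lifted 0.0568625246525863 24.999770522117615 58.7583
```

Run:
```python
from h import *
place("red",(.048,0),0,.019,.057,straight=True)
bot.goto([.40,.22,.27],down(-np.pi/2)); snap("wrist","r1"); snap("side","d1")
bot.goto([.40,-.25,.22],down(-np.pi/2)); snap("wrist","b3"); print(bot.current_clock())
a=cv2.resize(load("r1")["pixels"][0:230,140:400],None,fx=1.5,fy=1.5,interpolation=2)
b=cv2.resize(load("b3")["pixels"][0:230,160:420],None,fx=1.5,fy=1.5,interpolation=2)
s=cv2.resize(load("d1")["pixels"][125:345,180:380],(390,345)) 
s=cv2.resize(load("d1")["pixels"][280:345,215:375],(390,200)); t=cv2.resize(load("d1")["pixels"][120:190,215:345],(390,200))
cv2.imwrite("pics/fin.png",np.vstack([np.hstack([a,b]),np.hstack([s,t])]))
```

```text
force [-0.5 -1.6 -1.4] [0.5196 0.3024 0.0192]
placed 63.8583
68.225
```

View pics/fin.png

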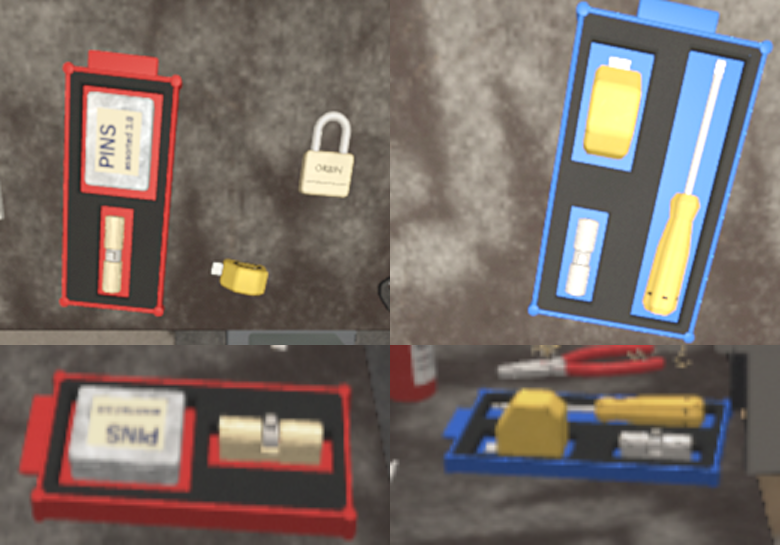

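The final crops show all five items inside their cut-outs, with tray floor visible round each one (tin at (118,142), brass (113,255), tape (612,110), nickel (580,257), driver (685,190)). The padlock hasn't moved.

```bash
python3 -c "
from workcell import bot
bot.hold(.3); print(bot.job_done())"
```

```text
the job is handed in; nothing more can be done
None
```

Both kits are made up and the job is handed in at about 69 s: all five things look seated in their cut-outs in the last pictures, the gripper is clear, and the padlock was left alone.

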